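# Measured shaft through the dust flap into the clean box

### The arm

A 7-joint arm with a two-finger parallel gripper is mounted at the origin on the work surface. World frame = base frame: x ahead of the robot, y to its left, z up, the work surface at z = 0. Lengths are in m, angles in rad, forces in N, time in s.
With the tool pointing down it reaches from about 0.35 to 0.9 m from the base axis. Payload 8.1 kg.
Tool frame: the origin (TCP) lies midway between the tips of the shut fingers; the grasp point (between the pads) lies 19 mm behind it; x points along the fingers, z is the direction in which the jaws open and shut, and the axes are right-handed (so a half turn about x gives the same grasp; the last joint's range is limited). The gripper opens to 92 mm and grips with 3 to 60 N. Pads are 19 mm wide; open, the fingers measure 130 mm over their backs; the gripper's body (75 mm by 190 mm) begins 47 mm behind the grasp point.
Start: joints at [1.149, 0.434, 0.025, 1.573, -0.012, 1.134, -0.075], TCP at [0.196, -0.594, 0.227] pointing down, gripper open.
Joint ranges: [-2.62, 2.62], [-0.44, 2.09], [-1.27, 1.32], [0.08, 2.57], [-1.32, 4.46], [0.12, 2], [-2.74, 2.74]. Speed limits (rad/s): [2.22, 2.22, 3.01, 3.01, 3.14, 3.14, 3.14].

### API

Orientations are given as a rotation vector (axis times angle).
In Python, from cell import arm gives the robot as it stands. The module is installed in compiled form; this text tells all that it offers.
- The arm moves only by the tool move_arm, never from a script. Its argument "steps" is text: rows parted by semicolons, each of 5 numbers parted by spaces: the shift along the tool's x, y, z in m, then the turn about the tool's x in rad, then the closure in counts, from 0 (fully open) to 255 (shut). A call has 1 to 10 rows; each row is the pose to reach, as a shift and turn from the pose commanded when the call began, along the tool's axes at that moment; what a row does not reach only later rows make up. A row lasts 1/12 s, in which the tool goes at most 41.7 mm and 7.16 degrees, less where a joint would pass 70% of its speed; a pose out of reach is approached as far as the arm can. A call with a gripper value outside its range is refused whole. The fingers move at their own pace and stop on an object; "squeeze" is the grip in N (left out, the last holds). Time passes only in rows, so rows that repeat a pose let the fingers close. It gives the time, the measured TCP pose, the force and the opening at its end, in the units of the state.
- arm.observe(): the state, without advancing time (a new reading comes with each control period).
- arm.get_image(name): name is "scene" or "top"; returns a dict with "img" (384x512x3 uint8, blue, green, red), "z_map" (384x512 float32, m along the optical axis (not along the pixel's ray), 0 where there is no reading), "vfov" (degrees; the focal length in pixels is half the picture's height over the tangent of half this angle, whatever the lens; pixels are square), "cx", "cy" (the principal point, pixels), "extrinsics" (4x4, takes a point from camera to world coordinates). Camera axes: x right, y up, looking along -z (the intrinsics and any distortion apply to the point x, -y, -z); pixel columns grow to the right and rows downward; lengths in m; the calibration is good to about 2 mm. A picture is of the moment at which its call begins.
- arm.sign_off(): hands the job in, once; it reports no verdict.
The state is a dict: "clock": time; "joints": joint angles; "dq": joint speeds; "joint_efforts": joint torques, N m; "position": TCP position; "ee_rot": TCP orientation; "force": force on the tool from outside, world axes, zero at the start; "ft_torque": the same for the moment, N m; "width": opening from 0.0 (shut) to 1.0 (fully open).
Only numpy, scipy, OpenCV 4.12 (cv2) and the standard library are available. Lean on these libraries where they do the work, as an engineer would, in place of code of your own. Each camera call takes 0.05 s, during which the arm holds its last target.

### The job

Take the tall stepped steel shaft off the backlit stage by its thin upper end and carry it upright to the white box with the sprung dust flap in its top. Push its thick foot down against the flap until it is well inside the box with the flap held open by it, and only then let go, so that the shaft drops in and the flap springs shut behind it. Leave the tall plain pin standing where it is.

Things in the scene. Friction and masses are not known exactly. Their poses are not given: they have to be found in the camera images.
- shaft_mid (a point): Tall stepped shaft, turned steel, 100 mm, about 0.34 kg, standing thick end down on a low black stage (30 mm high) with white glass. Foot: 30 mm diameter, lowest 40 mm; stem above: 18 mm diameter, 60 mm long; grip its upper half. Point on its axis half-way up, 50 mm above the foot; z to the thin end. A like part only 55 mm tall stands there too: not this one.
- pin_mid (a point): The tall plain pin, steel, one diameter of 22 mm all the way, 100 mm tall, standing on the same stage; a bystander to be left standing. The point lies on its axis, half-way up.
- mouth (a point): Middle of the opening in the top of the white box, level with the lid's upper face, z up. Box fixed to the bench, 130 x 120 mm, 128 mm high, 117 mm deep inside. Opening 66 mm along x, 60 mm along y of this frame, edged with a thin black seal and filled by a bare aluminium flap 1 mm below the lid's face, hinged along the +x edge.
- flap (a joint): Angle of the flap: 0 shut, growing as it swings down into the box, to 1.45 rad. Its light spring yields to less than 2 N and shuts it by itself; it leans on whatever is in the opening. Once released, the shaft sinks past it by its own weight, so the fingers can stay above the lid.
Not all that is in view belongs to the job. What is shaped like the part that bears mouth but blue is not meant.

How it is judged:
On the way:
1. the shaft, still held by the fingers, stands in the opening with its foot at least 20 mm below the lid and the flap pushed open by it (over 0.35 rad) (value of joint flap above 0.35 rad and z of shaft_mid in the frame of mouth below 0.03 m and horizontal distance between shaft_mid and mouth below 0.03 m and contact force between the fingers and shaft above 1 N), for 0.2 s.
At the end, for the whole second after the job is handed in: The stepped shaft rests inside the white box (its middle more than 40 mm below the lid's face and within 55 mm of the opening's middle in plan), the flap is shut (under 0.1 rad), and the plain pin still stands within 30 mm of its place (horizontal distance between shaft_mid and mouth below 0.055 m and z of shaft_mid in the frame of mouth below -0.04 m and value of joint flap below 0.1 rad and linear speed of shaft below 0.03 m/s and distance of pin_mid from where it was at the start of the episode below 0.03 m and angle between pin_mid's own z axis and vertical below 0.2 rad); the robot touches nothing.
It fails at once if the plain pin is knocked over or shifted by more than 30 mm (distance of pin_mid from where it was at the start of the episode above 0.03 m or angle between pin_mid's own z axis and vertical above 0.5 rad).
It also fails if it takes over 40 s, if anything falls off the work surface, if the arm or the gripper's body presses on something with over 40 N, if the wrist force passes 120 N, or if a joint passes its speed limit or range.

## Working session

There is one attempt and no reset: what is moved stays moved. The work goes in short steps, Python scripts to look and compute and a tool call to move; the robot and the scene stay as the last step left them, time stands still between calls to the robot, and variables do not carry over. Pictures are saved under pics/ and viewed, and the job is handed in when it is done.

Besides the shell and the picture viewer there is one more tool, called after "Request:" as name(argument=value, ...) on one line, values as JSON. move_arm: Moves the arm, as the interface text tells. Its arguments: {"type":"object","properties":{"steps":{"type":"string"},"squeeze":{"type":"number"}},"required":["steps"]}

```bash
mkdir -p pics
cat > h.py <<'E'
import numpy as np, cv2
from cell import arm
def grab(n,f):
    d=arm.get_image(n); cv2.imwrite(f'pics/{f}.png',d['img']); np.save(f'/tmp/{f}.npy',d,allow_pickle=True); return d
def load(f): return np.load(f'/tmp/{f}.npy',allow_pickle=True).item()
def F(d): return 192/np.tan(np.radians(d['vfov']/2))
def px2w(d,u,v,z=None):
    z=d['z_map'][int(round(v)),int(round(u))] if z is None else z
    f=F(d); p=np.array([(u-d['cx'])/f*z,-(v-d['cy'])/f*z,-z,1]); return (d['extrinsics']@p)[:3]
def ray_z(d,u,v,h):
    a=px2w(d,u,v,1.0); c=d['extrinsics'][:3,3]; t=(h-c[2])/(a[2]-c[2]); return c+t*(a-c)
def crop(d,f,x0,y0,x1,y1,s):
    cv2.imwrite(f'pics/{f}.png',cv2.resize(d['img'][y0:y1,x0:x1],None,fx=s,fy=s,interpolation=cv2.INTER_CUBIC))
E
python3 - <<'E'
from h import *
for n in('scene','top'):
    d=grab(n,n+'0'); print({k:v for k,v in d.items() if k not in('img','z_map')})
print(arm.observe())
E
```

```text
{'vfov': 47.12949191426068, 'cx': 259.41502574853126, 'cy': 195.20824009269973, 'extrinsics': array([[ 0.81530944, -0.30740153,  0.49068811,  0.94034187],
       [ 0.57857624,  0.46588371, -0.66947883, -0.66721009],
       [-0.02280477,  0.82973289,  0.5576946 ,  0.61804387],
       [ 0.        ,  0.        ,  0.        ,  1.        ]])}
{'vfov': 52.56248589199155, 'cx': 256.4844677635105, 'cy': 191.08992552594287, 'extrinsics': array([[-1.34330795e-02,  9.91424766e-01, -1.29986481e-01,
         3.25850856e-01],
       [-9.99909487e-01, -1.34172211e-02,  9.97783680e-04,
        -1.21269067e-02],
       [-7.54829895e-04,  1.29988119e-01,  9.91515264e-01,
         1.15934311e+00],
       [ 0.00000000e+00,  0.00000000e+00,  0.00000000e+00,
         1.00000000e+00]])}
{'clock': 0.1, 'joints': array([ 1.14943873,  0.43514068,  0.02491849,  1.57398121, -0.01159601,
        1.13403761, -0.07508773]), 'dq': array([ 0.00014399,  0.00047746, -0.00104556, -0.00282116, -0.00075681,
       -0.0015708 ,  0.00142754]), 'joint_efforts': array([ 4.46139195e-03, -6.69129896e+01,  9.88751985e-01, -3.15145755e+01,
       -6.05365983e-02,  3.74718010e-02,  2.77576724e-06]), 'position': array([ 0.19570101, -0.59308439,  0.22604031]), 'ee_rot': array([ 0.97204755,  1.34454544, -0.97081701]), 'force': array([-1.03248238, -0.1175819 ,  0.63625087]), 'ft_torque': array([ 0.03232549, -0.02987844,  0.02813957]), 'width': 1.0002677853227335}
```

View pics/scene0.png

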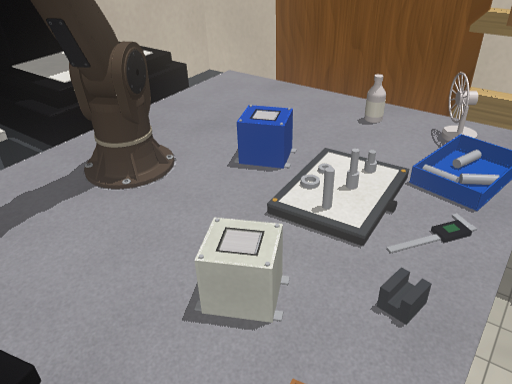

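View pics/top0.png

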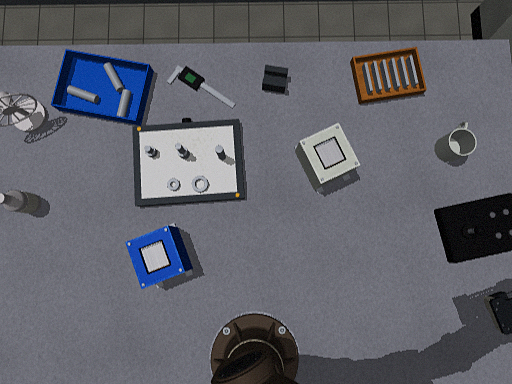

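Run:
```python
from h import *
d=load('scene0'); t=load('top0')
a=cv2.resize(d['img'][140:220,300:400],None,fx=5,fy=5,interpolation=2)
b=cv2.resize(t['img'][130:210,130:250],None,fx=3,fy=3,interpolation=2)
crop(d,'c1',295,140,395,220,8); crop(t,'c2',130,115,250,205,6); crop(t,'c3',290,115,365,195,7); crop(d,'c4',190,210,300,325,5)
```

```text
(no output)
```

View pics/c1.png

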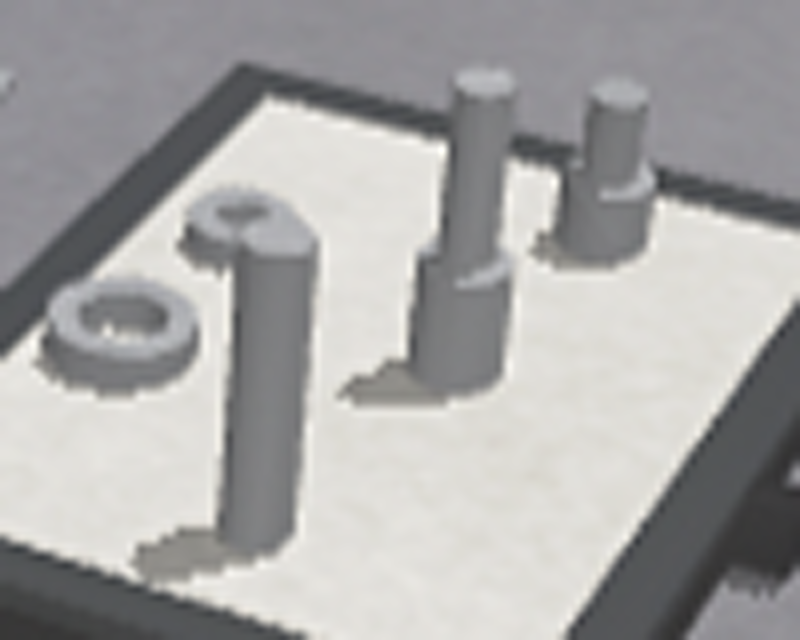

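View pics/c2.png

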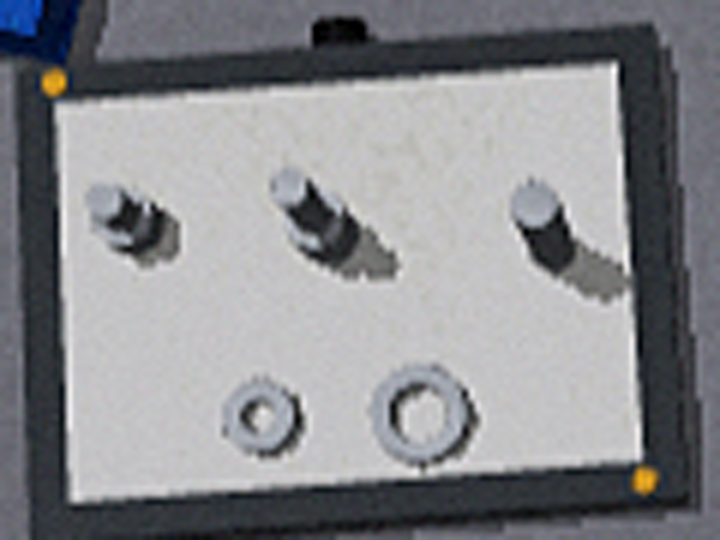

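View pics/c3.png

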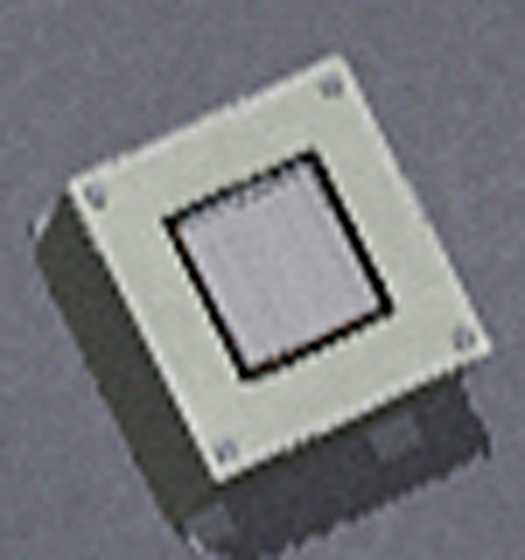

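View pics/c4.png

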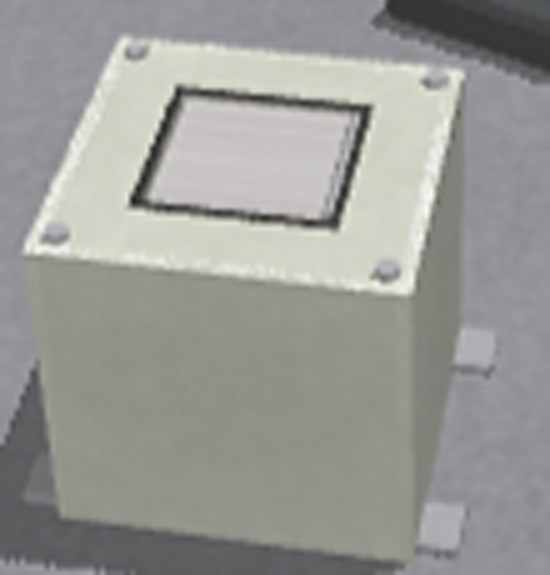

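Run:
```python
from h import *
from scipy.spatial.transform import Rotation as R
d=load('scene0'); t=load('top0')
def C(x,y,s,x0,y0): return (x+.5)/s-.5+x0,(y+.5)/s-.5+y0
print('shaft',ray_z(d,*C(484,82,8,295,140),.13),ray_z(t,*C(291,187,6,130,115),.13))
print('short',ray_z(d,*C(619,94,8,295,140),.085),ray_z(t,*C(105,205,6,130,115),.085))
print('pin',ray_z(d,*C(280,238,8,295,140),.13),ray_z(t,*C(537,204,6,130,115),.13))
# mouth outer seal corners top: c3
ct=[(163,222),(314,151),(393,311),(246,382)]
cs=[(178,87),(374,105),(340,228),(130,207)]
P=np.array([ray_z(t,*C(*p,7,290,115),.128) for p in ct]);Q=np.array([ray_z(d,*C(*p,5,190,210),.128) for p in cs])
for X in(P,Q):print(X.round(4),X.mean(0).round(4),np.linalg.norm(np.roll(X,-1,0)-X,axis=1).round(4))
lt=[(72,183),(342,55),(492,352),(222,480)]; ls=[(122,38),(464,72),(412,296),(25,255)]
P=np.array([ray_z(t,*C(*p,7,290,115),.128) for p in lt]);Q=np.array([ray_z(d,*C(*p,5,190,210),.128) for p in ls])
for X in(P,Q):print(X.round(4),X.mean(0).round(4),np.linalg.norm(np.roll(X,-1,0)-X,axis=1).round(4))
for n,dd,u,v in(('lid',t,300,150),('lidscene',d,250,260),('shaft',t,178,146),('flap',t,330,152),('stage',t,160,190),('shaft s',d,355,150)): print(n,px2w(dd,u,v))
print(R.from_rotvec(arm.observe()['ee_rot']).as_matrix().round(3))
```

```text
shaft [0.58717152 0.19539356 0.13      ] [0.58767668 0.1977759  0.13      ]
short [0.59338974 0.29050625 0.085     ] [0.59162614 0.29450954 0.085     ]
pin [0.57958214 0.08418951 0.13      ] [0.57829937 0.08659318 0.13      ]
[[ 0.5817 -0.1679  0.128 ]
 [ 0.6092 -0.2276  0.128 ]
 [ 0.5453 -0.2556  0.128 ]
 [ 0.5182 -0.1978  0.128 ]] [ 0.5636 -0.2122  0.128 ] [0.0657 0.0698 0.0638 0.0702]
[[ 0.5171 -0.197   0.128 ]
 [ 0.582  -0.1663  0.128 ]
 [ 0.61   -0.2262  0.128 ]
 [ 0.545  -0.2571  0.128 ]] [ 0.5635 -0.2116  0.128 ] [0.0718 0.0661 0.0719 0.0662]
[[ 0.5977 -0.133   0.128 ]
 [ 0.6476 -0.2401  0.128 ]
 [ 0.5287 -0.2931  0.128 ]
 [ 0.4802 -0.1872  0.128 ]] [ 0.5636 -0.2134  0.128 ] [0.1181 0.1302 0.1164 0.1294]
[[ 0.481  -0.1856  0.128 ]
 [ 0.5983 -0.1324  0.128 ]
 [ 0.6479 -0.2397  0.128 ]
 [ 0.5317 -0.2947  0.128 ]] [ 0.5647 -0.2131  0.128 ] [0.1288 0.1182 0.1286 0.1203]
lid [ 0.58177134 -0.13756096  0.08648444]
lidscene [ 0.60572076 -0.24175341  0.12694942]
shaft [0.58587236 0.19709757 0.13438668]
flap [ 0.56556812 -0.2141518   0.12649257]
stage [0.48005945 0.26785213 0.03652208]
shaft s [0.58564081 0.19888205 0.12750339]
[[-0.001  0.95   0.313]
 [ 0.001  0.313 -0.95 ]
 [-1.    -0.    -0.001]]
```

The candidates in the top picture are:
- Tall stepped shaft, (178,146). It has a step and is 100 mm tall, so this is the one I take.
- Short stepped part, (147,149). Too short.
- Plain pin, (219,149). No step.

The boxes are white at (331,153), which I use, and blue at (156,257), which I don't. The close crops confirm the step on the shaft. They also show the hinge on the box edge away from the robot (+x is about 25° from world x).

Request:
move_arm(steps="0 0.02 -0.02 -0.12 0; 0 0.045 -0.045 -0.24 0; 0 0.07 -0.07 -0.36 0; 0 0.095 -0.095 -0.48 0; 0 0.12 -0.12 -0.6 0; 0 0.145 -0.145 -0.72 0; 0 0.17 -0.17 -0.84 0; 0 0.195 -0.195 -0.96 0; 0 0.22 -0.22 -1.08 0; 0 0.245 -0.245 -1.2 0", squeeze=30)

```text
clock: 0.93
position: [0.352, -0.2824, 0.2266]
ee_rot: [0.036, 1.571, -0.036]
force: [0.5, -0.5, 0.7]
width: 1.0
```

```bash
cat >> h.py <<'E'
from scipy.spatial.transform import Rotation as R
def to(x,y,z):
    s=arm.observe(); M=R.from_rotvec(s['ee_rot']).as_matrix()
    print('t',s['clock'],'pos',s['position'].round(4),'q',s['joints'].round(2),'w',round(s['width'],3),'F',s['force'].round(1)); print('tool z',M[:,2].round(3),'x',M[:,0].round(3))
    print('go',(M.T@(np.array([x,y,z])-s['position'])).round(4))
E
python3 -c "
from h import *
to(.5875,.197,.2)"
```

```text
t 0.9333 pos [ 0.352  -0.2824  0.2266] q [ 0.88  0.18 -0.37  1.95  0.08  1.02  0.43] w 1.0 F [ 0.5 -0.5  0.7]
tool z [ 0.999 -0.046 -0.   ] x [-0. -0. -1.]
go [0.0265 0.4898 0.2131]
```

Request:
move_arm(steps="0 0.035 0.015 -0.04 0; 0 0.07 0.03 -0.04 0; 0 0.105 0.045 -0.04 0; 0 0.14 0.06 -0.04 0; 0 0.175 0.075 -0.04 0; 0 0.21 0.09 -0.04 0; 0 0.245 0.105 -0.04 0; 0 0.28 0.12 -0.04 0; 0 0.315 0.135 -0.04 0; 0 0.35 0.15 -0.04 0")

```text
clock: 1.77
position: [0.5201, 0.0592, 0.2265]
ee_rot: [0.01, 1.571, -0.01]
force: [0.5, -1.1, 0.0]
width: 1.0
```

```bash
python3 -c "
from h import *
to(.5875,.197,.2)"
```

```text
t 1.7667 pos [0.5201 0.0592 0.2265] q [ 0.24  0.33 -0.59  1.78  0.21  1.09 -0.43] w 1.0 F [ 0.5 -1.1  0. ]
tool z [ 1.    -0.012 -0.   ] x [-0. -0. -1.]
go [0.0264 0.1386 0.0657]
```

Request:
move_arm(steps="0 0.03 0.015 0 0; 0 0.06 0.03 0 0; 0 0.09 0.045 0 0; 0 0.115 0.06 0 0; 0 0.13 0.066 0 0; 0 0.138 0.066 0 0; 0 0.138 0.066 0 0; 0 0.138 0.066 0 0")

```text
clock: 2.43
position: [0.5868, 0.1942, 0.2263]
ee_rot: [0.008, 1.572, -0.01]
force: [-1.1, -0.7, -1.0]
width: 0.999
```

```bash
python3 -c "
from h import *
to(.5875,.197,.096)
d=grab('scene','s1');t=grab('top','t1')
crop(d,'s1c',290,80,400,200,5)"
```

```text
t 2.4333 pos [0.5868 0.1942 0.2263] q [-0.02  0.49 -0.58  1.55  0.28  1.18 -0.66] w 0.999 F [-1.1 -0.7 -1. ]
tool z [ 1.    -0.012 -0.001] x [-0.001 -0.001 -1.   ]
go [0.1303 0.0029 0.0008]
```

View pics/s1c.png

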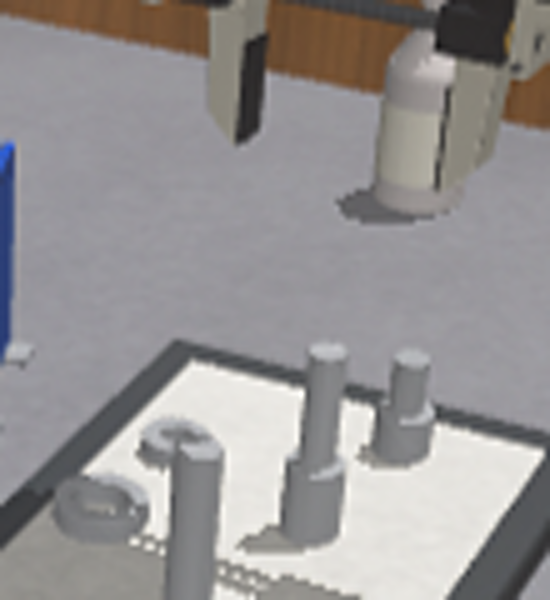

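The fingers (crop pixels 240,140 and 450,190) straddle the tall stepped shaft (325,350). The pin lies clear of both, so I'll descend.

Request:
move_arm(steps="0.02 0.003 0.001 0 0; 0.045 0.003 0.001 0 0; 0.07 0.003 0.001 0 0; 0.09 0.003 0.001 0 0; 0.11 0.003 0.001 0 0; 0.12 0.003 0.001 0 0; 0.127 0.003 0.001 0 0; 0.127 0.003 0.001 0 0; 0.127 0.003 0.001 0 0")

```text
clock: 3.28
position: [0.5889, 0.1975, 0.1005]
ee_rot: [0.01, 1.57, -0.01]
force: [-0.1, 0.6, -0.4]
width: 1.002
```

```bash
python3 -c "
from h import *
to(.5875,.197,.096)
d=grab('scene','s2');t=grab('top','t2')
crop(d,'s2c',290,80,400,200,5)"
```

```text
t 3.2833 pos [0.5889 0.1975 0.1005] q [-0.06  0.61 -0.53  1.69  0.37  0.94 -0.74] w 1.002 F [-0.1  0.6 -0.4]
tool z [ 1.    -0.013  0.001] x [ 0.001  0.    -1.   ]
go [ 0.0045 -0.0005 -0.0014]
```

View pics/s2c.png

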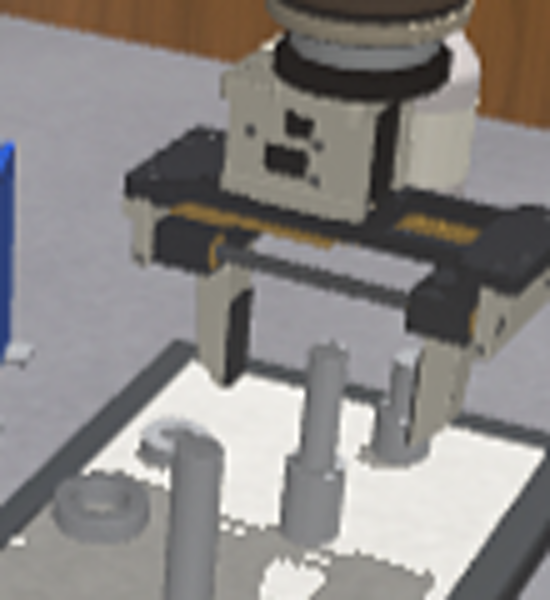

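The shaft top (325,350) sits between the fingers at mid-pad, so I'll close.

Request:
move_arm(steps="0.003 0 -0.001 0 60; 0.003 0 -0.001 0 120; 0.003 0 -0.001 0 180; 0.003 0 -0.001 0 230; 0.003 0 -0.001 0 255; 0.003 0 -0.001 0 255; 0.003 0 -0.001 0 255; 0.003 0 -0.001 0 255; 0.003 0 -0.001 0 255; 0.003 0 -0.001 0 255", squeeze=35)

```text
clock: 4.22
position: [0.5875, 0.1978, 0.0967]
ee_rot: [0.009, 1.571, -0.009]
force: [0.2, 0.7, 0.5]
width: 0.328
```

Request:
move_arm(steps="0 0 0 0 255; 0 0 0 0 255; 0 0 0 0 255; 0 0 0 0 255")

```text
clock: 4.55
position: [0.5875, 0.1978, 0.0967]
ee_rot: [0.009, 1.571, -0.009]
force: [1.8, 0.3, -0.3]
width: 0.186
```

Request:
move_arm(steps="-0.005 0 0 0 255; -0.02 0 0 0 255; -0.04 0 0 0 255; -0.06 0 0 0 255; -0.085 0 0 0 255; -0.11 0 0 0 255; -0.135 0 0 0 255; -0.16 0 0 0 255; -0.16 0 0 0 255; -0.16 0 0 0 255")

```text
clock: 5.38
position: [0.5878, 0.1981, 0.2578]
ee_rot: [0.01, 1.569, -0.009]
force: [-0.4, -0.0, -5.4]
width: 0.191
```

```bash
python3 -c "
from h import *
to(.5557,-.2162,.25)
d=grab('scene','s3')
crop(d,'s3c',270,30,400,200,3.5)"
```

```text
t 5.3833 pos [0.5878 0.1981 0.2578] q [-0.02  0.47 -0.58  1.51  0.27  1.24 -0.65] w 0.191 F [-0.4 -0.  -5.4]
tool z [ 1.    -0.012  0.002] x [ 0.002  0.001 -1.   ]
go [ 0.0075 -0.4147 -0.0271]
```

View pics/s3c.png

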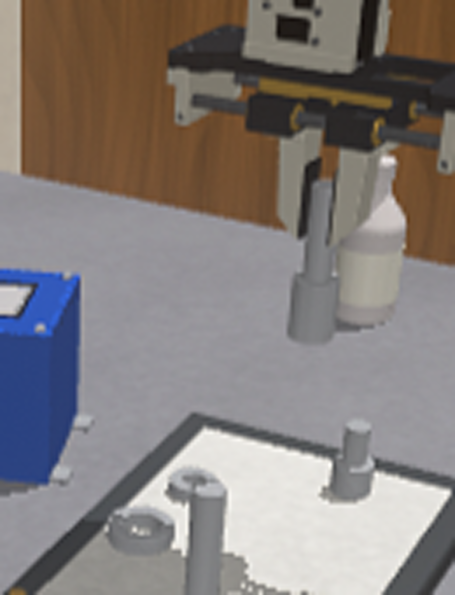

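The shaft hangs upright from the fingers (315,270), and the pin and the short part are still standing. Next I carry it over.

Request:
move_arm(steps="0 -0.01 -0.001 0 255; 0 -0.03 -0.002 0 255; 0 -0.055 -0.004 0 255; 0 -0.085 -0.006 0 255; 0 -0.115 -0.008 0 255; 0 -0.145 -0.01 0 255; 0 -0.175 -0.012 0 255; 0 -0.205 -0.014 0 255; 0 -0.235 -0.016 0 255; 0 -0.265 -0.018 0 255")

```text
clock: 6.27
position: [0.5646, -0.0694, 0.255]
ee_rot: [0.01, 1.574, -0.01]
force: [-0.1, -0.9, -3.9]
width: 0.184
```

Request:
move_arm(steps="0 -0.03 -0.002 0 255; 0 -0.06 -0.004 0 255; 0 -0.09 -0.006 0 255; 0 -0.115 -0.008 0 255; 0 -0.135 -0.009 0 255; 0 -0.147 -0.009 0 255; 0 -0.15 -0.009 0 255; 0 -0.15 -0.009 0 255; 0 -0.15 -0.009 0 255")

```text
clock: 7.02
position: [0.5555, -0.2151, 0.2563]
ee_rot: [0.009, 1.571, -0.007]
force: [0.2, -0.3, -3.8]
width: 0.186
```

```bash
python3 -c "
from h import *
to(.5557,-.2162,.2)
d=grab('scene','s4');grab('top','t4')
crop(d,'s4c',170,70,310,260,3)"
```

```text
t 7.0167 pos [ 0.5555 -0.2151  0.2563] q [ 0.63  0.42 -0.5   1.57  0.21  1.21  0.08] w 0.186 F [ 0.2 -0.3 -3.8]
tool z [ 1.    -0.01  -0.001] x [-0.001  0.001 -1.   ]
go [ 0.0563 -0.0011  0.0003]
```

View pics/s4c.png

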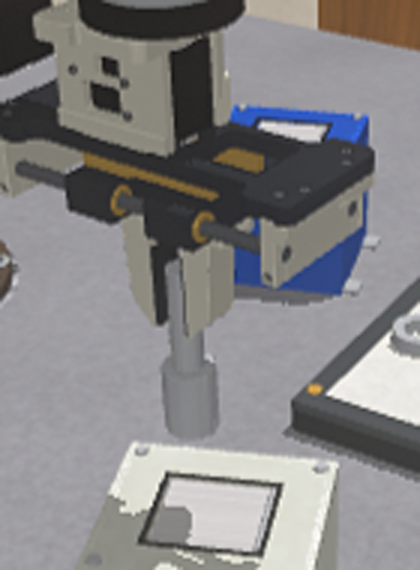

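```bash
python3 -c "
from h import *
d=load('s4')
for v in (195,200,205,210):
    p=px2w(d,233.2,v); c=d['extrinsics'][:3,3]; r=(p-c)[:2]; r/=np.linalg.norm(r); print(p.round(4),(p[:2]+.015*r).round(4))
for v in (165,175): 
    p=px2w(d,232,v); c=d['extrinsics'][:3,3]; r=(p-c)[:2]; r/=np.linalg.norm(r); print(p.round(4),(p[:2]+.009*r).round(4))
p=px2w(d,233,214);print(p)
z=d['z_map'][200,215:252];print(z.round(3))
"
```

```text
[ 0.563  -0.2229  0.2292] [ 0.5533 -0.2114]
[ 0.5645 -0.2255  0.2216] [ 0.5548 -0.214 ]
[ 0.5635 -0.2251  0.2112] [ 0.5538 -0.2137]
[ 0.5635 -0.2259  0.2018] [ 0.5538 -0.2145]
[ 0.5682 -0.227   0.2877] [ 0.5624 -0.2201]
[ 0.5654 -0.2253  0.2683] [ 0.5596 -0.2184]
[ 0.56313898 -0.22668424  0.19408745]
[1.099 1.097 1.097 1.097 1.097 1.096 1.097 1.098 1.098 0.717 0.71  0.707
 0.704 0.706 0.703 0.703 0.702 0.703 0.701 0.699 0.701 0.701 0.703 0.705
 0.706 0.709 0.713 0.718 1.094 1.098 1.094 1.097 1.09  1.096 1.093 1.093
 1.094]
```

The foot is at about (0.554, -0.214), its lowest point at z ≈ 0.19 over the flap half away from the hinge. I'll push down 0.10 m.

Request:
move_arm(steps="0.015 0 0 0 255; 0.03 0 0 0 255; 0.045 0 0 0 255; 0.055 0 0 0 255; 0.065 0 0 0 255; 0.075 0 0 0 255; 0.085 0 0 0 255; 0.095 0 0 0 255; 0.1 0 0 0 255; 0.1 0 0 0 255")

```text
clock: 7.95
position: [0.5545, -0.2168, 0.1552]
ee_rot: [0.01, 1.573, -0.009]
force: [-1.0, 0.0, -3.0]
width: 0.19
```

Request:
move_arm(steps="0 0 0 0 255; 0 0 0 0 255; 0 0 0 0 255; 0 0 0 0 255")

```text
clock: 8.28
position: [0.5557, -0.2169, 0.1572]
ee_rot: [0.009, 1.57, -0.01]
force: [-1.0, -0.1, -4.1]
width: 0.185
```

```bash
python3 -c "
from h import *
to(.5557,-.2162,.157)
d=grab('scene','s5');grab('top','t5')
crop(d,'s5c',170,130,310,320,3)"
```

```text
t 8.2833 pos [ 0.5557 -0.2169  0.1572] q [ 0.61  0.5  -0.47  1.7   0.26  1.    0.03] w 0.185 F [-1.  -0.1 -4.1]
tool z [ 1.    -0.012  0.001] x [ 0.001 -0.    -1.   ]
go [ 0.0002  0.0007 -0.    ]
```

View pics/s5c.png

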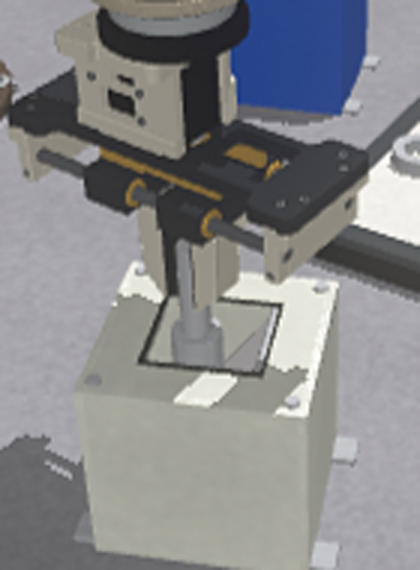

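The foot (195,350) is inside the opening and the flap is swung down beside it on the hinge side (250,345). Force is small. I'll release now.

Request:
move_arm(steps="0 0 0 0 0; 0 0 0 0 0; 0 0 0 0 0; 0 0 0 0 0; 0 0 0 0 0; 0 0 0 0 0; 0 0 0 0 0; 0 0 0 0 0; 0 0 0 0 0; 0 0 0 0 0")

```text
clock: 9.22
position: [0.5555, -0.2168, 0.1567]
ee_rot: [0.009, 1.571, -0.01]
force: [-0.5, 0.3, 0.3]
width: 0.863
```

```bash
python3 -c "
from h import *
to(.5557,-.2162,.157)
d=grab('scene','s6');grab('top','t6')
crop(d,'s6c',170,130,310,320,3)"
```

```text
t 9.2167 pos [ 0.5555 -0.2168  0.1567] q [ 0.61  0.5  -0.47  1.7   0.26  1.    0.03] w 0.863 F [-0.5  0.3  0.3]
tool z [ 1.    -0.012  0.   ] x [ 0. -0. -1.]
go [-0.0003  0.0006  0.0002]
```

View pics/s6c.png

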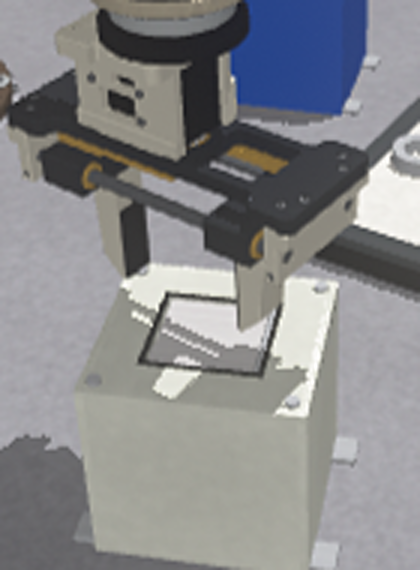

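The shaft is gone and the flap looks shut. I'll raise the arm and check clearly.

Request:
move_arm(steps="-0.02 0 0 0 0; -0.05 0 0 0 0; -0.08 0 0 0 0; -0.11 0 0 0 0; -0.13 0 -0.02 0 0; -0.14 0 -0.05 0 0; -0.14 0 -0.08 0 0; -0.14 0 -0.11 0 0; -0.14 0 -0.13 0 0; -0.14 0 -0.13 0 0")

```text
clock: 10.15
position: [0.4218, -0.2157, 0.2971]
ee_rot: [0.01, 1.573, -0.013]
force: [0.0, -1.1, -0.4]
width: 1.002
```

Request:
move_arm(steps="0 0 0 0 0; 0 0 0 0 0; 0 0 0 0 0; 0 0 0 0 0; 0 0 0 0 0; 0 0 0 0 0; 0 0 0 0 0; 0 0 0 0 0")

```text
clock: 10.82
position: [0.4256, -0.2152, 0.2966]
ee_rot: [0.009, 1.571, -0.009]
force: [-0.8, -0.6, 0.6]
width: 1.0
```

```bash
python3 -c "
from h import *
to(.5557,-.2162,.157)
d=grab('scene','s7');t=grab('top','t7')
a=cv2.resize(d['img'][140:330,180:400],None,fx=3,fy=3,interpolation=2)
cv2.imwrite('pics/s7c.png',a)
for u,v in((228,232),(240,240),(252,247),(236,250),(255,236),(248,232)): print(u,v,px2w(d,u,v).round(4))
"
```

```text
t 10.8167 pos [ 0.4256 -0.2152  0.2966] q [ 0.8   0.18 -0.51  1.78  0.09  1.21  0.25] w 1.0 F [-0.8 -0.6  0.6]
tool z [ 1.    -0.012 -0.   ] x [-0.  0. -1.]
go [0.1396 0.0005 0.1301]
228 232 [ 0.5281 -0.2029  0.1253]
240 240 [ 0.5598 -0.2089  0.1255]
252 247 [ 0.5889 -0.2132  0.1265]
236 250 [ 0.5706 -0.2341  0.126 ]
255 236 [ 0.5762 -0.1869  0.127 ]
248 232 [ 0.5583 -0.1835  0.1258]
```

View pics/s7c.png

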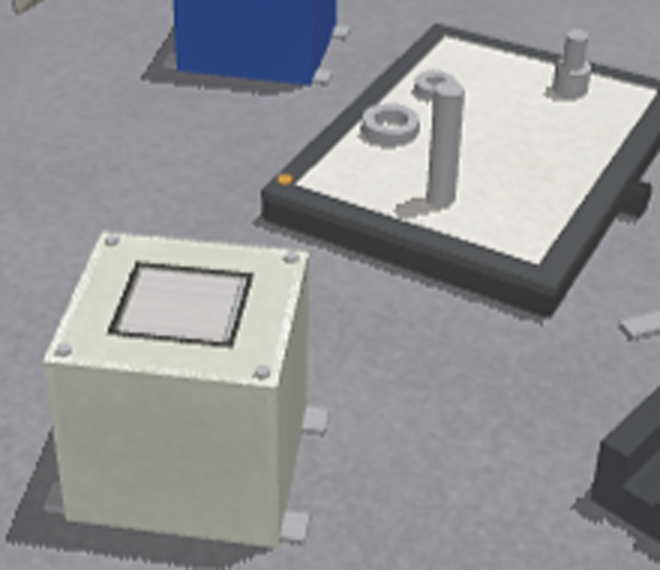

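View pics/t7.png

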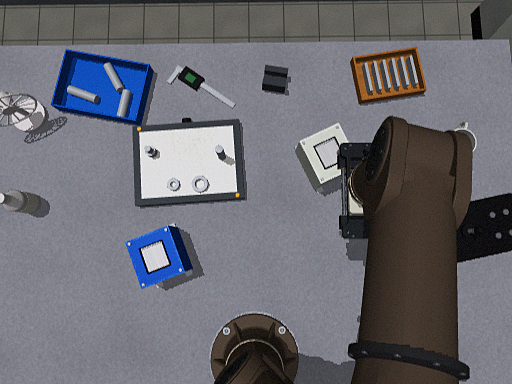

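The flap is flat in the lid: its points measure z 0.125–0.127, against 0.127 when shut. The pin stands where it was (crop 447,150) and the shaft is out of sight in the box. The arm is clear, so I'll hand in.

```bash
python3 -c "
from h import *
print(arm.sign_off())"
```

```text
the job is handed in; nothing more can be done
None
```

The shaft is in the white box with the flap shut behind it, and I handed the job in at about 11 s on the robot's clock. No verdict was reported.

- **Grasp and carry:** I took the tall stepped shaft by the upper half of its stem and carried it upright over the pin to the box.
- **Push and release:** I pushed its foot about 39 mm below the lid (worked out from the arm's position), on the half of the opening away from the hinge. A picture showed it still held and the flap pushed open before I let go. I then raised the arm clear.
- **Last checks:** The flap lies flat, with its points at 0.125–0.127 m against 0.127 m when shut. The shaft is no longer visible outside the box, and the force on the tool was near zero. The plain pin still stands, by eye in its old place.
- **Not measured:** I could not see the shaft's pose inside the closed box. I inferred it from the drop and the shut flap. I read the flap's opening angle only from the picture.

No check failed. The two cameras agreed to about 2.5 mm on the shaft and the pin, and to about 1 mm on the mouth.

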